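Index the bead turntable and hold the pusher on the freshly glued stud

ROBOT

A 7-joint arm with a two-finger parallel gripper is mounted at the origin on the work surface. World frame = base frame: x ahead of the robot, y to its left, z up, the work surface at z = 0. Lengths are in m, angles in rad, forces in N, time in s.
With the tool pointing down it reaches from about 0.425 to 0.825 m from the base axis. Payload 3.6 kg.
Tool frame: the origin (TCP) lies midway between the tips of the shut fingers; the grasp point (between the pads) lies 19 mm behind it; z points along the fingers, y is the line along which they close (so a half turn about z gives the same grasp; the last joint's range is limited). The gripper opens to 93 mm and grips with 3 to 60 N. Pads are 15 mm wide; open, the fingers measure 128 mm over their backs; the gripper's body (75 mm by 188 mm) begins 65 mm behind the grasp point.
Start: joints at [1.304, 0.615, -0.013, 1.423, 0.008, 1.103, -0.04], TCP at [0.154, -0.631, 0.191] pointing down, gripper open.
Joint ranges: [-3.12, 3.12], [-0.3, 2.06], [-1.34, 1.32], [0.26, 2.42], [-1.36, 4.5], [0.01, 1.98], [-2.84, 2.84]. Speed limits (rad/s): [2.79, 2.79, 3.14, 3.14, 3.14, 3.14, 3.14].

INTERFACE

Orientations are given as a rotation vector (axis times angle).
In Python, from plant import arm, snapshot, camera_model, ticket gives the robot as it stands.
- The arm moves only by the shell command python3 -m pendant 'ROWS' [FORCE]. ROWS is JSON, a list that holds one entry, the list of rows, each a list of 5 numbers: the shift along the tool's x, y, z in mm, then the turn about the tool's z in degrees, then the finger opening in mm, from 0 to 93. In form: [[[x, y, z, yaw, jaw], ...]]. A call has exactly 10 rows; each row is the pose to reach, as a shift and turn from the pose commanded when the call began, along the tool's axes at that moment; what a row does not reach only later rows make up. A row lasts 1/8 s, in which the tool goes at most 62.5 mm and 10.7 degrees, less where a joint would pass 70% of its speed; a pose out of reach is approached as far as the arm can. A call with a gripper value outside its range is refused whole. The fingers move at their own pace and stop on an object; FORCE is the grip in N (left out, the last holds). Time passes only in rows, so rows that repeat a pose let the fingers close, or fill a call up. It gives the time, the measured TCP pose, the force, the opening and the grip force at its end, in the units of the state.
- arm.get_obs(): the state, without advancing time (a new reading comes with each control period).
- snapshot(name): name is "scene" or "side" or "wrist"; returns the picture (384x512x3 uint8, blue, green, red); there is no depth.
- camera_model(name): a dict with "fx", "fy", "cx", "cy" (pixels), "R" (3x3) and "t" (3): a world point X has camera coordinates R X + t. Camera axes: x right, y down, z forward; pixel columns grow to the right and rows downward; lengths in m; the calibration is good to about 2 mm. A picture is of the moment at which its call begins: read the wrist's pose just before it. camera_model takes no time and is no camera call; for the wrist camera it gives the pose at the moment of the call.
- ticket.hand_in(): hands the job in; it is judged then, once.
The state is a dict: "clock": time; "joint_positions": joint angles; "dq": joint speeds; "effort": joint torques, N m; "position": TCP position; "eef_rot": TCP orientation; "contact_force": force on the tool from outside, world axes, zero at the start; "ft_torque": the same for the moment, N m; "width": finger opening in m; "grip_force": force on a finger pad.
Only numpy, scipy, OpenCV 4.12 (cv2) and the standard library are available. Lean on these libraries where they do the work, as an engineer would, in place of code of your own. Each camera call takes 0.05 s, during which the arm holds its last target. There are 200 camera calls.

TASK

The next bead's brass stud has just been glued. Turn the setter's turntable one click anticlockwise (seen from above), so that the bead now just to the left of the pointer (as seen by the robot looking at it) comes round to the pointer, then take the pusher, the tool with the short thick handle, out of the rack and hold its flat nose square on the middle of that bead's stud, pressing lightly so that the sprung cup sinks about half its travel. The job finishes while you are still holding it there, with only the pusher touching the turntable; never press hard, and leave the other tools and things where they are.

Things in the scene. Friction and masses are not known exactly. Their poses are not given: they have to be found in the camera images.
- turntable: fixed cast-iron base of the turntable, 37 mm high; it stands somewhere on the counter, turned by up to 0.3 rad. Origin: centre of its underside, on the dial's upright axis; its -x axis points to the small upright index pointer (62 mm high, 103 mm from the axis) on the side that faces the robot
- dial (a joint): turning of the aluminium dial (176 mm across, bevelled rim, six bead cups 60 degrees apart) about the upright axis of the base, in rad, growing anticlockwise seen from above; starts near 0 with a cup at the pointer. A spring roller in a six-lobed star wheel holds it at every 60 degrees (1.047 rad) and pulls it home from up to about 20 degrees away; turning it out of a click takes about 0.3 N m
- dial_handle (a point): centre of the brass bar handle on top of the dial, on its axis, 126 mm above the counter: an upright bar 60 mm long (along this point's x axis), 12 mm thick (y) and 28 mm high (z from 112 to 140 mm), turning with the dial. The tops of the beads around it lie at 113 mm, 60 mm and more from the axis
- cup (a joint): how far the sprung brass cup of the next bead is pressed in, in m, along the bead's own axis: 0 up, 0.010 at the bottom; about 0.5 N starts it, then 0.7 N per mm, so about 4 N half-way
- bead: the next bead, an olive-wood ball 32 mm across held in the cup; at the start it is the one 60 degrees short of the pointer, on the robot's left of it (before an anticlockwise turn). Its z axis is the axis of the bead and cup, which leans 25 degrees outward from upright, away from the dial's axis (so towards the pointer once it stands there); origin at the foot of the cup, 47 mm below the stud's face along z. The other five beads look just the same
- stud (a point): centre of the flat outer face of that bead's brass stud, a disc 14 mm across; z axis square out of the face, leaning 25 degrees outward from upright; 84 mm from the dial's axis and 113 mm above the counter while the cup is up
- rack: fixed beech tool rack, 70 x 200 x 86 mm, long along its y axis, origin under its centre; three holes of 14 mm through its 14 mm top board, at y = -65, 0 and +65 mm, hold three tools upright by their shoulders, in any order. The turntable and the rack may swap sides
- pusher_grip (a point): the pusher: middle of the straight part of its short thick horn handle, 30 mm in diameter, straight from 19 mm below to 17 mm above this point, domed top 33 mm above; z axis up along the tool. The shoulder resting on the rack lies 27 mm below this point. Below the shoulder a 12 mm ferrule 14 mm long, then an 8 mm steel shank: lift it 70 mm to clear the rack. 90 g
- pusher_nose (a point): centre of the flat 8 mm end face of the pusher's shank, 87 mm below pusher_grip along the tool's axis; z axis up along the tool towards the handle
- awl: pointed awl with a slender horn handle 22 mm thick and 78 mm tall, standing in the rack; origin at its shoulder. Leave alone
- broach: taper broach with a thin wooden handle 15 to 19 mm thick and 68 mm tall, standing in the rack; origin at its shoulder. Leave alone
- bowl: green glazed bowl, 96 mm across, 45 mm high, origin under its centre. Leave alone
- glue: small white glue bottle, 32 mm across, 75 mm high, origin under its centre. Leave alone
- tray: black onyx bead tray, 130 x 180 x 16 mm, origin under its centre. Leave alone
- funnel: copper funnel on a squat stand, 110 mm across at the foot, 130 mm high, origin under its centre. Leave alone
Mind the look-alikes: they are no part of the job. What is shaped like the turntable but purple is not meant.

How it is judged:
By the outcome, as a careful person would: the job done as asked, in the order asked, and still so for the second after the job is handed in, while the arm keeps its last pose, push and grip.
It also fails if it takes over 53 s, if anything falls off the work surface, if the arm or the gripper's body presses on something with over 40 N, if the wrist force passes 120 N, or if a joint passes its speed limit or range.

## Working session

There is one attempt and no reset: what is moved stays moved. The work goes in short steps, Python scripts to look and compute and a shell command to move; the robot and the scene stay as the last step left them, time stands still between calls to the robot, and variables do not carry over. Pictures are saved under pics/ and viewed, at most 10 in all, crops included, and the job is handed in when it is done.

```bash
mkdir -p pics && ls && python3 - <<'E'
from plant import arm,snapshot,camera_model
import cv2,numpy as np
for n in ["scene","side"]:
    cv2.imwrite(f"pics/{n}0.png",snapshot(n)); m=camera_model(n); print(n,m)
o=arm.get_obs(); print(o)
E
```

```text
pics
scene {'fx': 381.0979564502322, 'fy': 381.0979564502322, 'cx': 257.8008335329024, 'cy': 188.48907892633005, 'R': array([[ 0.16758954,  0.98570983,  0.01702593],
       [ 0.61832127, -0.09164396, -0.78056402],
       [-0.7678493 ,  0.14134186, -0.62484392]]), 't': array([-0.02653759, -0.25168277,  1.59201053])}
side {'fx': 499.09652435702486, 'fy': 499.09652435702486, 'cx': 260.983423114986, 'cy': 188.8453394192861, 'R': array([[-0.96742372, -0.25278338, -0.01385292],
       [-0.13407958,  0.55801262, -0.81892892],
       [ 0.21474173, -0.79039387, -0.57372774]]), 't': array([0.47385021, 0.20051542, 1.48717743])}
{'clock': 0.1, 'joint_positions': array([ 1.30454468,  0.61579134, -0.01257672,  1.42473805,  0.00809692,
        1.10340508, -0.04041641]), 'dq': array([ 0.00073721, -0.00276761, -0.00029001, -0.00390775,  0.00094214,
        0.00099814,  0.0011341 ]), 'effort': array([ 1.84065066e-03, -4.60041010e+01,  2.10226751e-01, -1.66244745e+01,
       -6.12549903e-02,  1.69585389e-02,  1.09200666e-04]), 'position': array([ 0.15415424, -0.63065421,  0.18981764]), 'eef_rot': array([-3.11679159e+00, -3.75451984e-01,  5.05614439e-04]), 'contact_force': array([0.42992914, 0.15901005, 0.31254598]), 'ft_torque': array([ 0.02323591,  0.04075259, -0.01058702]), 'grip_force': 0.0, 'width': 0.09287855367191132}
```

```bash
python3 - <<'E'
import cv2,numpy as np
a=[cv2.imread(f"pics/{n}0.png") for n in ("scene","side")]
cv2.imwrite("pics/s1.png",cv2.resize(a[0],(800,600),interpolation=3))
cv2.imwrite("pics/s2.png",cv2.resize(a[1],(800,600),interpolation=3))
E
```

```text
(no output)
```

View pics/s1.png

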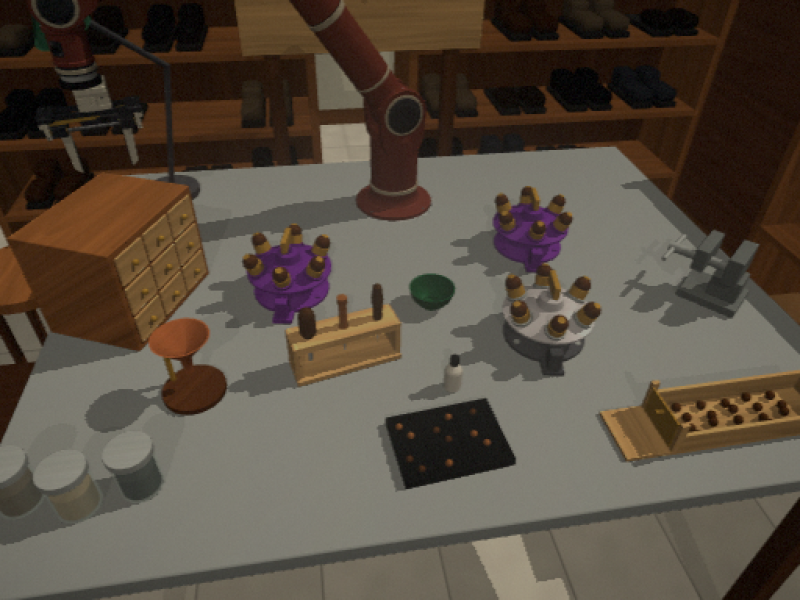

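View pics/s2.png

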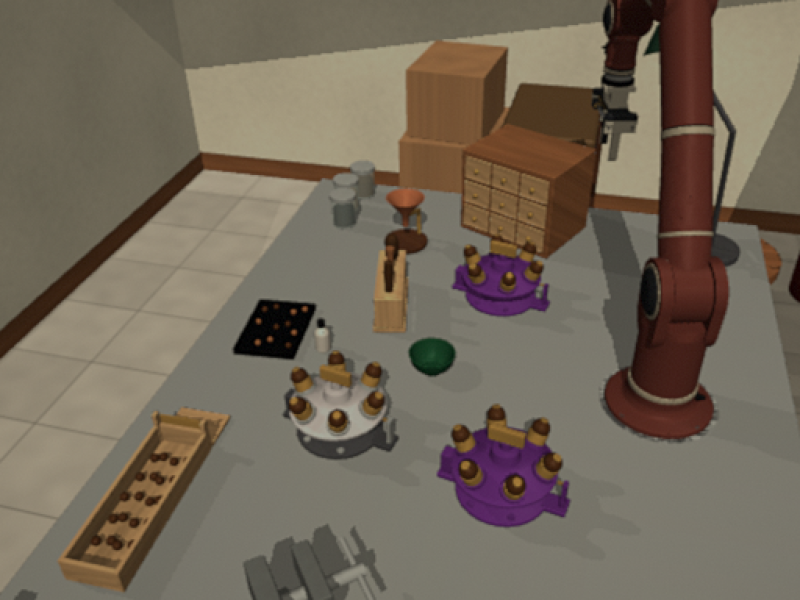

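The scene picture (800-wide scale) shows the following.

| Wanted | Candidates and pixels | Choice |
|---|---|---|
| Turntable | grey/aluminium (548,320), purple (290,270), purple (530,225) | Grey one. In the side view its pointer is at (385,440), facing the robot. |
| Pusher | short thick dark handle (307,322), thin wooden handle (342,310, broach), slender dark horn handle (377,300, awl) | (307,322) |

I'll check both choices in one close crop.

```bash
cat > h.py <<'E'
import numpy as np,cv2
from plant import arm,snapshot,camera_model
def ray(m,u,v):
    d=m["R"].T@np.array([(u-m["cx"])/m["fx"],(v-m["cy"])/m["fy"],1]); c=-m["R"].T@m["t"]; return c,d
def atz(m,u,v,z):
    c,d=ray(m,u,v); return c+d*(z-c[2])/d[2]
def proj(m,X):
    p=m["R"]@np.asarray(X,float)+m["t"]; return np.array([m["fx"]*p[0]/p[2]+m["cx"],m["fy"]*p[1]/p[2]+m["cy"]])
E
python3 - <<'E'
from h import *
a=cv2.imread("pics/scene0.png");b=cv2.imread("pics/side0.png")
c1=a[170:245,175:265];c2=a[165:240,310:400];c3=b[215:290,170:260]
f=lambda c:cv2.resize(c,(400,300),interpolation=3)
cv2.imwrite("pics/c.png",np.vstack([np.hstack([f(c1),f(c2)]),np.hstack([f(c3),f(b[150:225,205:295])])]))
s=camera_model("scene");d=camera_model("side")
k=1/1.5625
print(atz(s,307*k,312*k,.146),atz(s,557*k,285*k,.126),atz(d,336*k,375*k,.126))
E
```

```text
[ 0.60314678 -0.24194921  0.146     ] [0.56989912 0.21853497 0.126     ] [0.56276342 0.21208805 0.126     ]
```

View pics/c.png

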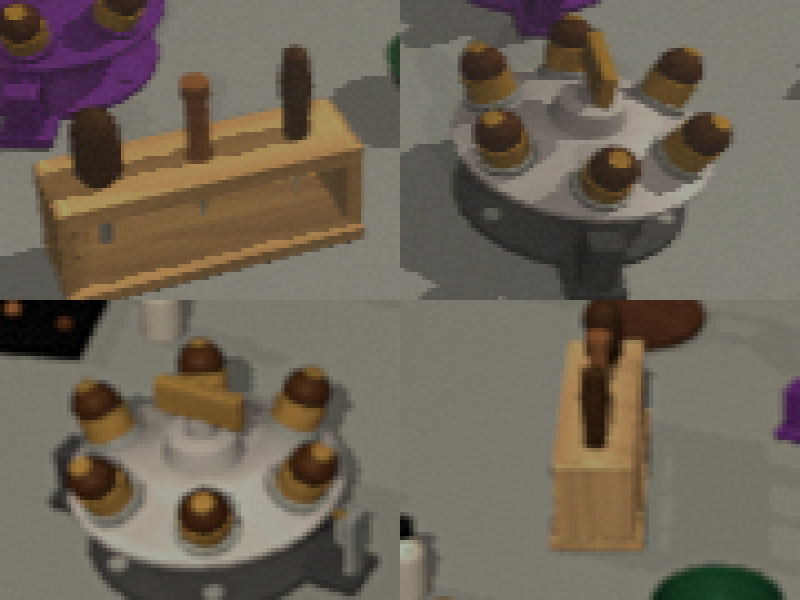

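The crop confirms both choices. The thick short handle is at crop (97,148), and the grey dial with its brass bar is at top right, with the bar also visible at bottom left.

```bash
cat >> h.py <<'E'
from scipy.spatial.transform import Rotation as Ro
def shift(p,o=None,pos=None):
    "world target -> tool-axis shift mm"
    o=o or arm.get_obs(); R=Ro.from_rotvec(o["eef_rot"]).as_matrix()
    return np.round(R.T@(np.asarray(p)-(o["position"] if pos is None else pos))*1000,1)
def yaw(o=None):
    o=o or arm.get_obs(); R=Ro.from_rotvec(o["eef_rot"]).as_matrix(); return np.degrees(np.arctan2(R[1,0],R[0,0]))
E
python3 - <<'E'
from h import *
s=camera_model("scene");d=camera_model("side")
S=lambda x,y:(310+(x-400)/4.444,165+y/4.444); D=lambda x,y:(170+x/4.444,215+(y-300)/4.444)
for p in [(590,30),(612,72)]: print("sc",atz(s,*S(*p),.14))
for p in [(157,375),(243,402)]: print("sd",atz(d,*D(*p),.14))
print(yaw())
for w in [(.154,-.631,.32),(.40,-.36,.33),(.53,0,.33),(.565,.215,.30)]: print(shift(w))
m=camera_model("wrist");o=arm.get_obs();R=Ro.from_rotvec(o["eef_rot"]).as_matrix()
print("cam in tool",R.T@(-m["R"].T@m["t"]-o["position"]), "axis",R.T@m["R"].T, m["fx"])
E
```

```text
sc [0.53618068 0.21734149 0.14      ]
sc [0.58198203 0.21491678 0.14      ]
sd [0.59373052 0.20127704 0.14      ]
sd [0.53388458 0.21299934 0.14      ]
13.737629477666133
[  -0.2    0.  -130.2]
[ 303.1 -204.8 -139.7]
[ 514.9 -523.7 -139. ]
[ 599.9 -724.1 -108.6]
cam in tool [ 0.08162675 -0.00062835 -0.19316694] axis [[ 7.65134940e-05 -9.57341445e-01 -2.88959083e-01]
 [ 9.99999835e-01 -9.13731532e-05  5.67515601e-04]
 [-5.69709308e-04 -2.88959079e-01  9.57341280e-01]] 283.13676446986796
```

```bash
python3 -m pendant '[[[0,0,-60,0,93],[0,0,-120,0,93],[40,-28,-140,0,80],[88,-60,-140,0,60],[138,-94,-140,0,45],[190,-128,-140,0,40],[240,-162,-140,0,40],[290,-195,-140,0,40],[322,-243,-140,0,40],[355,-292,-140,0,40]]]' && python3 -c "
from h import *
for w in [(.53,0,.33),(.555,.215,.28)]: print(shift(w))
print(yaw(),arm.get_obs()['joint_positions'])"
```

```text
clock: 1.35
position: [0.4302, -0.2614, 0.3303]
eef_rot: [-3.118, -0.376, 0.001]
contact_force: [0.3, -0.3, -0.1]
width: 0.0397
grip_force: 0.0
[ 159.1 -230.2    0.4]
[ 234.5 -433.1   50.5]
13.74782219653729 [ 0.61191222  0.27495705 -0.14799318  1.5935303   0.04166093  1.27728605
 -0.87355283]
```

```bash
python3 -m pendant '[[[35,-50,0,5,40],[70,-100,0,10,40],[105,-150,0,15,40],[135,-200,0,20,40],[160,-250,0,22,40],[180,-305,0,22,40],[200,-360,0,22,40],[230,-410,10,22,40],[234,-433,50,22,40],[234,-433,50,22,40]]]' && python3 -c "
from h import *
import pickle
print(yaw(),arm.get_obs()['joint_positions'])
m=camera_model('wrist'); im=snapshot('wrist'); pickle.dump(m,open('w1.pkl','wb'))
cv2.imwrite('pics/w1.png',im);cv2.imwrite('pics/w1b.png',cv2.resize(im,(800,600),interpolation=3))"
```

```text
clock: 2.6
position: [0.5513, 0.214, 0.2773]
eef_rot: [3.131, -0.218, -0.013]
contact_force: [-0.7, -0.2, -0.0]
width: 0.0399
grip_force: 0.0
-7.9822285948685385 [-0.23903314  0.47044611 -0.2713365   1.44965096  0.12663624  1.24764746
 -2.2336766 ]
```

View pics/w1b.png

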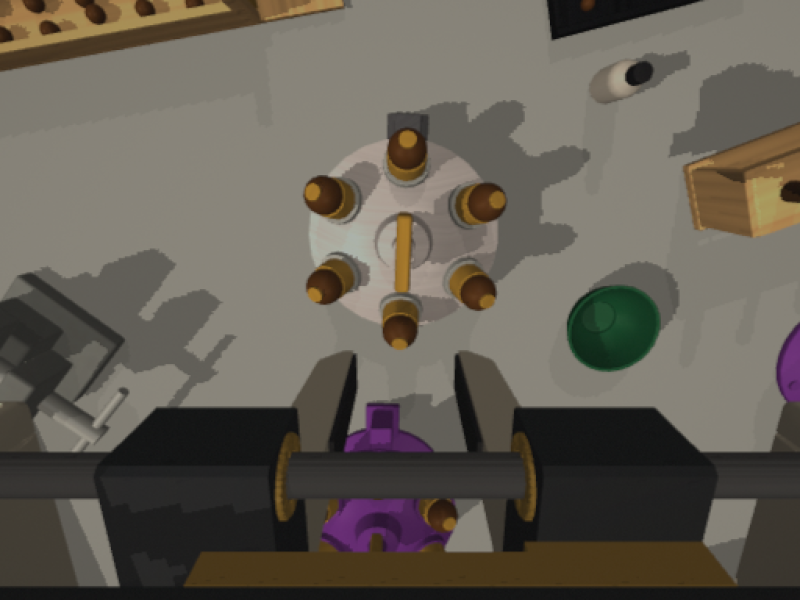

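The wrist picture shows the grey dial with its bar running from (405,217) to (402,290). The six studs are at (407,140), (497,200), (485,297), (399,343), (322,292) and (313,190). The stud at the pointer is the bottom one, and the next bead is at (322,292), on the robot's left.

```bash
python3 - <<'E'
from h import *
import pickle
m=pickle.load(open('w1.pkl','rb'));k=1/1.5625
P=np.array([atz(m,u*k,v*k,.113)[:2] for u,v in [(399,343),(485,297),(497,200),(407,140),(313,190),(322,292)]])
c=P.mean(0);print("centre",c,np.linalg.norm(P-c,axis=1))
print(np.degrees([np.angle((p-c)@[1,1j]*np.exp(-1j*np.pi*(1+i/3))) for i,p in enumerate(P)]))
a,b=[atz(m,u*k,v*k,.14) for u,v in [(405,216),(402,291)]];print((a+b)/2,np.degrees(np.arctan2(*(a-b)[1::-1])),np.linalg.norm(a-b))
print(shift([*c,.119]),yaw())
E
```

```text
centre [0.56806281 0.21269004] [0.08445826 0.0805304  0.08257129 0.08217619 0.08435617 0.07858209]
[-10.92629285  -9.88086094 -10.95014432  -9.65431009 -10.41290229
  -9.05761912]
[0.56751186 0.21315957 0.14      ] -10.295045943194415 0.05760058724608664
[ 14.9  -3.1 160.6] -8.198911003697496
```

```bash
python3 -m pendant '[[[14,-3,60,2,40],[14,-3,115,2,40],[14,-3,160,2,40],[14,-3,160,2,40],[14,-3,160,2,40],[14,-3,160,2,0],[14,-3,160,2,0],[14,-3,160,2,0],[14,-3,160,2,0],[14,-3,160,2,0]]]' 25
```

```text
clock: 3.9
position: [0.5686, 0.2138, 0.1209]
eef_rot: [3.129, -0.281, -0.0]
contact_force: [-0.7, 0.1, 0.1]
width: 0.0004
grip_force: 0.0
```

```bash
python3 -c "
from h import *
im=snapshot('wrist');cv2.imwrite('pics/w2.png',im)
s=snapshot('side');cv2.imwrite('pics/s3.png',s)
f=lambda c:cv2.resize(c,(400,400),interpolation=3)
cv2.imwrite('pics/c2.png',np.hstack([f(im[100:300,156:356]),f(s[170:300,150:280])]))
print(arm.get_obs()['grip_force'],arm.get_obs()['width'])"
```

```text
0.0 0.00028130067110890505
```

View pics/c2.png

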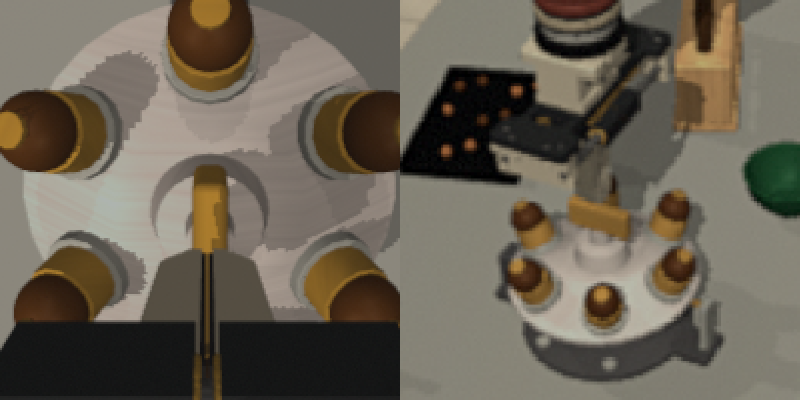

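```bash
python3 - <<'E'
from h import *
o=arm.get_obs();p=o["position"];m=camera_model("wrist");d=camera_model("side")
f=lambda q:((q-[150,170])*400/130).round()+[400,0]
print(p)
for X in (p,p+[0,0,.02],[.568,.2128,.14],[.568-.0295,.2128+.0054,.14],[.568+.0295,.2128-.0054,.14]):
    print("wrist",((proj(m,X)-[156,100])*2).round(),"side",f(proj(d,X)))
E
```

```text
[0.56854903 0.21376899 0.12079672]
wrist [209. 243.] side [594. 220.]
wrist [209. 267.] side [592. 203.]
wrist [212. 267.] side [593. 203.]
wrist [211. 345.] side [623. 212.]
wrist [212. 181.] side [564. 194.]
```

```bash
python3 - <<'E'
from h import *
m=camera_model("wrist");c=np.array([.568,.2128]);
from scipy.optimize import least_squares
obs={3:(210,10),4:(9,131)}
im=cv2.imread("pics/w2.png")
for i in range(6):
    a=np.pi*(1+i/3)-np.radians(10.3); print(i,((proj(m,[*(c+.084*np.array([np.cos(a),np.sin(a)])),.113])-[156,100])*2).round())
h=cv2.cvtColor(im,cv2.COLOR_BGR2HSV);print(h[40:70:3,256])
cv2.imwrite('pics/w2b.png',cv2.resize(im,(800,600),interpolation=3))
E
```

```text
0 [211. 420.]
1 [391. 333.]
2 [414. 128.]
3 [212.   5.]
4 [ 10. 127.]
5 [ 30. 333.]
[[ 22  28 138]
 [ 24  26 137]
 [ 22  28 138]
 [ 22  28 138]
 [ 21  26 138]
 [ 22  28 138]
 [ 22  28 138]
 [ 22  28 138]
 [ 21  26 138]
 [ 20  28 139]]
```

View pics/w2b.png

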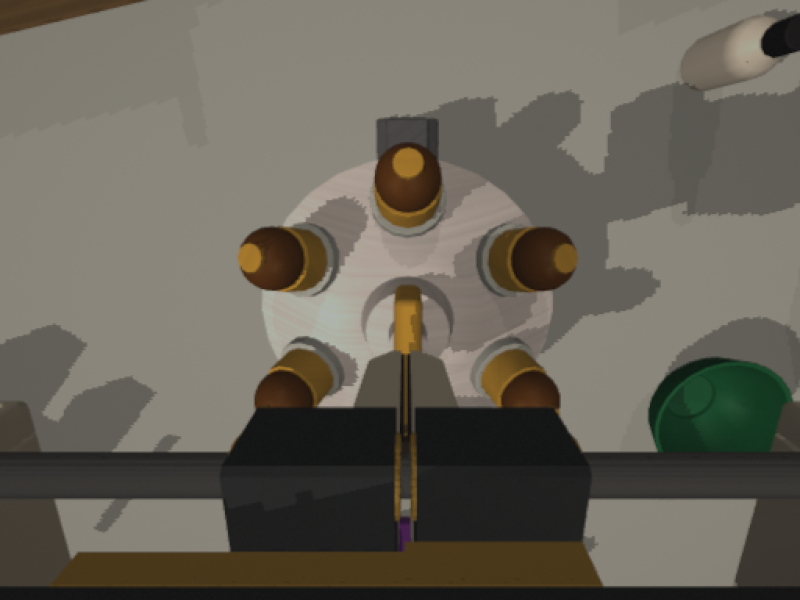

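The dial and studs line up with the camera model, but the shut fingertips sit above the bar: the visible tips look about 25 mm higher than the reported TCP. I'll reopen, go lower carefully and close again.

```bash
python3 -m pendant '[[[0,0,0,0,40],[0,0,0,0,40],[0,0,0,0,40],[0,0,4,0,40],[0,0,8,0,40],[0,0,12,0,40],[0,0,12,0,40],[0,0,12,0,0],[0,0,12,0,0],[0,0,12,0,0]]]' 25
```

```text
clock: 5.25
position: [0.5687, 0.2138, 0.109]
eef_rot: [-3.129, 0.281, -0.0]
contact_force: [-0.5, 0.2, -0.6]
width: 0.0145
grip_force: 0.0
```

```bash
python3 -m pendant '[[[0,0,0,0,24],[0,0,0,0,24],[0,0,4,0,24],[0,0,8,0,24],[0,0,8,0,0],[0,0,8,0,0],[0,0,8,0,0],[0,0,8,0,0],[0,0,8,0,0],[0,0,8,0,0]]]' 25
```

```text
clock: 6.5
position: [0.5683, 0.2128, 0.1006]
eef_rot: [3.128, -0.281, -0.001]
contact_force: [-0.2, -2.7, -2.6]
width: 0.0118
grip_force: 25.0
```

```bash
python3 -m pendant '[[[0,0,0,0,0],[0,0,0,-8,0],[0,0,0,-17,0],[0,0,0,-26,0],[0,0,0,-35,0],[0,0,0,-44,0],[0,0,0,-52,0],[0,0,0,-60,0],[0,0,0,-60,0],[0,0,0,-60,0]]]' 50 && python3 -c "
from h import *
print(yaw(),arm.get_obs()['ft_torque'])"
```

```text
clock: 7.75
position: [0.5676, 0.2148, 0.1006]
eef_rot: [-2.849, -1.319, 0.001]
contact_force: [-2.3, 0.6, -3.8]
width: 0.0111
grip_force: 50.0
49.678537001083335 [0.13256008 0.46060711 0.0838663 ]
```

```bash
python3 -m pendant '[[[0,0,0,0,36],[0,0,0,0,36],[0,0,0,0,36],[0,0,0,0,36],[0,0,-40,0,36],[0,0,-100,0,36],[0,0,-160,0,36],[0,0,-180,0,36],[0,0,-180,0,36],[0,0,-180,0,36]]]' 20 && python3 -c "
from h import *
import pickle
im=snapshot('wrist');m=camera_model('wrist');pickle.dump(m,open('w3.pkl','wb'))
cv2.imwrite('pics/w3.png',im);cv2.imwrite('pics/w3b.png',cv2.resize(im,(800,600),interpolation=3))
for w in [(.53,0,.33),(.60,-.24,.30)]: print(shift(w))
print(yaw(),arm.get_obs()['joint_positions'])"
```

```text
clock: 9.0
position: [0.5679, 0.2131, 0.2793]
eef_rot: [2.85, 1.321, -0.005]
contact_force: [-0.6, -1.0, -0.2]
width: 0.0358
grip_force: 0.0
[-187.2  108.7  -50.6]
[-324.9  317.3  -20.4]
49.73669716674922 [-0.05074205  0.53461517 -0.59166809  1.40112424  0.29907874  1.2993693
 -1.3612568 ]
```

View pics/w3b.png

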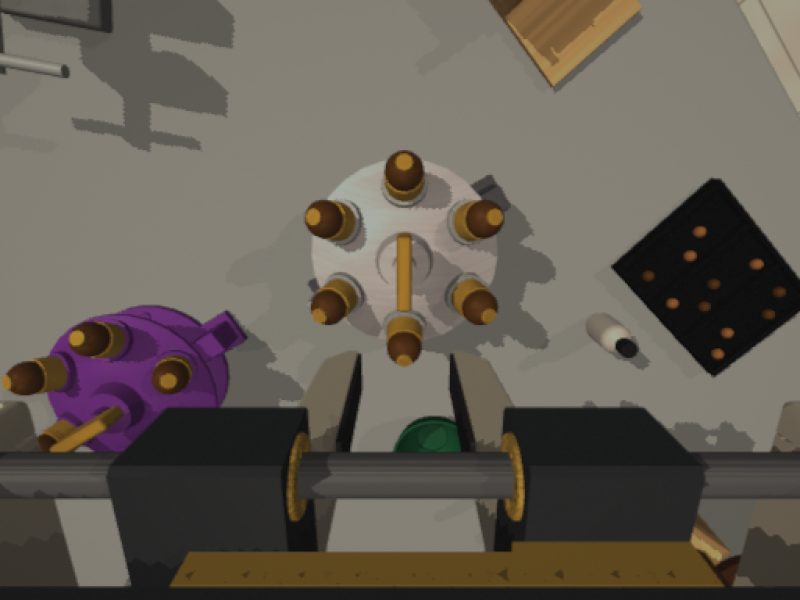

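The dial has turned one click: the bar is parallel to the gripper again, the pointer is at (313,285) and the next bead's stud beside it is at (320,316). Next I'll move to the rack.

```bash
python3 -m pendant '[[[-25,25,-10,6,44],[-65,64,-20,14,44],[-105,103,-20,22,44],[-146,142,-20,30,44],[-187,182,-20,38,44],[-227,222,-20,46,44],[-267,261,-20,54,44],[-300,293,-20,60,44],[-325,317,-20,60,44],[-325,317,-20,60,44]]]' && python3 -c "
from h import *
import pickle
im=snapshot('wrist');m=camera_model('wrist');pickle.dump(m,open('w4.pkl','wb'))
cv2.imwrite('pics/w4.png',im);cv2.imwrite('pics/w4b.png',cv2.resize(im,(800,600),interpolation=3))
print(yaw(),arm.get_obs()['joint_positions'])"
```

```text
clock: 10.3
position: [0.5988, -0.2434, 0.2981]
eef_rot: [3.127, -0.291, -0.007]
contact_force: [-0.5, -0.4, 0.1]
width: 0.044
grip_force: 0.0
-10.394894201797927 [ 0.49748875  0.55393995 -0.27807243  1.24513799  0.14746453  1.36588203
 -1.52367186]
```

View pics/w4b.png

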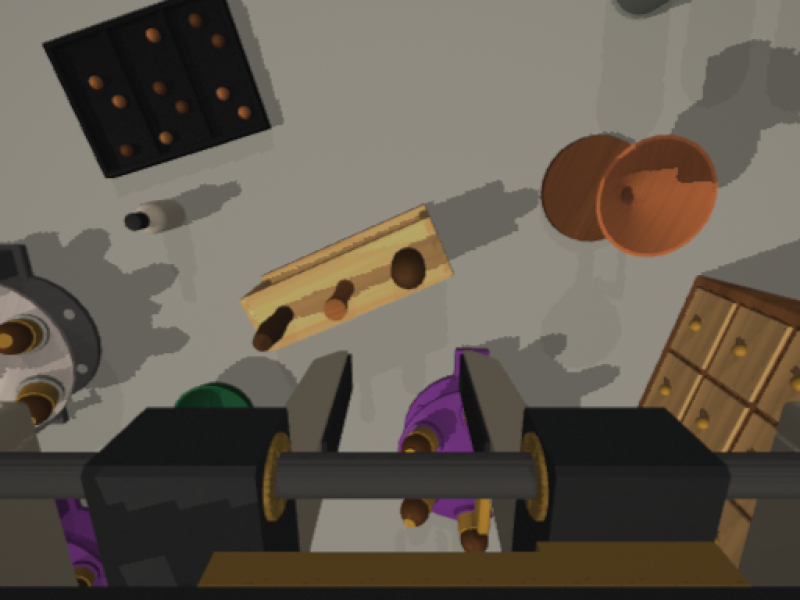

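The pusher's handle is at (408,268), with the broach (335,308) and awl (262,338) to its left.

```bash
python3 - <<'E'
from h import *
import pickle
m=pickle.load(open('w4.pkl','rb'));k=1.5625
im=cv2.imread('pics/w4.png');g=im.max(2)
M=(g[140:200,235:290]<70).astype('uint8');n,l,st,ce=cv2.connectedComponentsWithStats(M)
for i in range(1,n):
    if st[i,4]>150: print("blob",(st[i,:2]+[235,140])*k,(st[i,:2]+st[i,2:4]+[235,140])*k)
c=atz(m,408/k,272/k,.13);print(c)
t=np.linspace(0,6.28,60)
P=np.array([proj(m,[c[0]+r*np.cos(a),c[1]+r*np.sin(a),z]) for z,r in [(.094,.015),(.13,.015),(.14,.011),(.146,0)] for a in t])*k
print(P.min(0),P.max(0))
# rack top edge, direction
a,b=atz(m,241/k,298/k,.086),atz(m,425/k,205/k,.086);print("rack dir",np.degrees(np.arctan2(*(a-b)[1::-1])),np.linalg.norm(a-b))
print(shift([c[0],c[1],.2]),yaw())
E
```

```text
blob [392.1875 248.4375] [425.     289.0625]
[ 0.59492624 -0.24080981  0.13      ]
[390.11318189 246.63624863] [425.87953729 289.22317195]
rack dir 106.14290922727673 0.19570222438150583
[-4.1  1.7 98.7] -10.394894201797927
```

```bash
python3 -m pendant '[[[-4,2,55,0,46],[-4,2,110,0,46],[-4,2,155,0,46],[-4,2,185,0,46],[-4,2,205,0,46],[-4,2,220,0,46],[-4,2,220,0,46],[-4,2,220,0,20],[-4,2,220,0,20],[-4,2,220,0,20]]]' 15 && python3 -c "
from h import *
im=snapshot('wrist');cv2.imwrite('pics/w5.png',im)
s=snapshot('scene');cv2.imwrite('pics/s5.png',s)
f=lambda c:cv2.resize(c,(400,400),interpolation=3)
cv2.imwrite('pics/c5.png',np.hstack([f(im[100:300,156:356]),f(s[130:250,165:285])]))"
```

```text
clock: 11.6
position: [0.597, -0.2426, 0.0825]
eef_rot: [3.126, -0.283, 0.005]
contact_force: [-0.0, -3.8, 3.5]
width: 0.0299
grip_force: 14.9
```

View pics/c5.png

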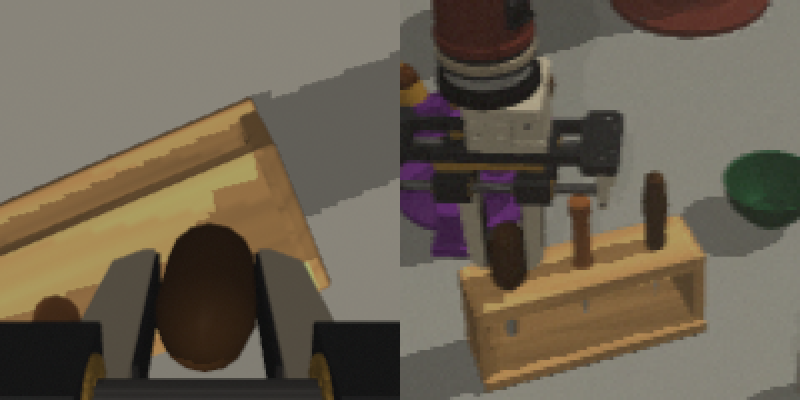

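```bash
python3 -m pendant '[[[0,0,-4,0,20],[0,0,-10,0,20],[0,0,-20,0,20],[0,0,-30,0,20],[0,0,-40,0,20],[0,0,-50,0,20],[0,0,-58,0,20],[0,0,-58,0,20],[0,0,-58,0,20],[0,0,-58,0,20]]]' 15
```

```text
clock: 12.95
position: [0.5958, -0.2402, 0.1383]
eef_rot: [-3.128, 0.281, 0.002]
contact_force: [-0.3, 0.3, -0.7]
width: 0.0299
grip_force: 14.8
```

```bash
python3 -m pendant '[[[-3,0,2,0,20],[-8,0,3,0,20],[-13,0,3,0,20],[-18,0,4,0,20],[-23,0,6,0,20],[-28,0,8,0,20],[-33,0,9,0,20],[-34,0,10,0,20],[-34,0,10,0,20],[-34,0,10,0,20]]]' 15 && python3 -c "
from h import *
s=snapshot('side');cv2.imwrite('pics/s6.png',s);w=snapshot('wrist');cv2.imwrite('pics/w6.png',w)
f=lambda c:cv2.resize(c,(400,400),interpolation=3)
cv2.imwrite('pics/c6.png',np.hstack([f(w[100:300,156:356]),f(s[110:220,205:315])]))
print(yaw())"
```

```text
clock: 14.2
position: [0.5627, -0.2346, 0.129]
eef_rot: [3.129, -0.281, -0.0]
contact_force: [-1.0, -2.1, 1.2]
width: 0.0296
grip_force: 15.0
-10.2712921168281
```

View pics/c6.png

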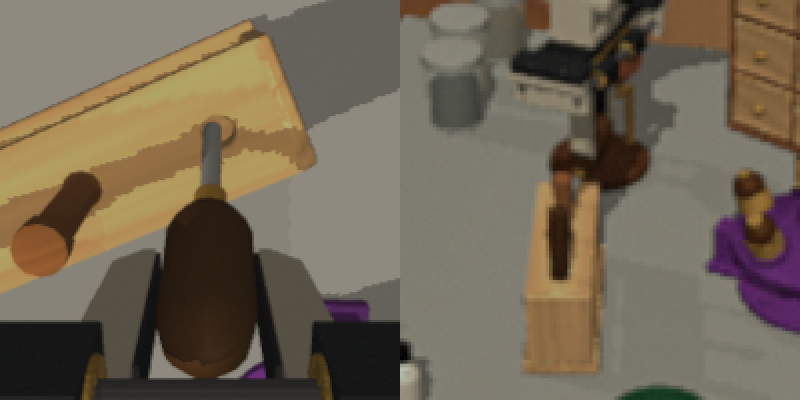

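The pusher pivoted in the grip, with its nose still in the hole at crop (212,125). I'll lift it clear and measure the tilt.

```bash
python3 -m pendant '[[[0,0,-15,0,20],[0,0,-35,0,20],[0,0,-60,0,20],[0,0,-85,0,20],[0,0,-105,0,20],[0,-30,-110,0,20],[0,-70,-110,0,20],[0,-115,-110,0,20],[0,-140,-110,0,20],[0,-140,-110,0,20]]]' 20 && python3 -c "
from h import *
import pickle
w=snapshot('wrist');cv2.imwrite('pics/w7.png',w);m=camera_model('wrist');o=arm.get_obs();pickle.dump((m,o['position'],o['eef_rot']),open('w7.pkl','wb'))
s=snapshot('scene');cv2.imwrite('pics/s7.png',s)
print(proj(camera_model('scene'),o['position']))
f=lambda c:cv2.resize(c,(400,400),interpolation=3)
p=proj(camera_model('scene'),o['position']).astype(int)
cv2.imwrite('pics/c7.png',np.hstack([f(w[100:300,156:356]),f(s[p[1]-50:p[1]+50,p[0]-50:p[0]+50])]))
print(yaw(),p)"
```

```text
clock: 15.55
position: [0.5874, -0.0914, 0.2393]
eef_rot: [-3.126, 0.269, 0.002]
contact_force: [-0.2, -0.5, -1.1]
width: 0.0296
grip_force: 20.0
[250.95645065 162.55220356]
-10.262182981411682 [250 162]
```

View pics/c7.png

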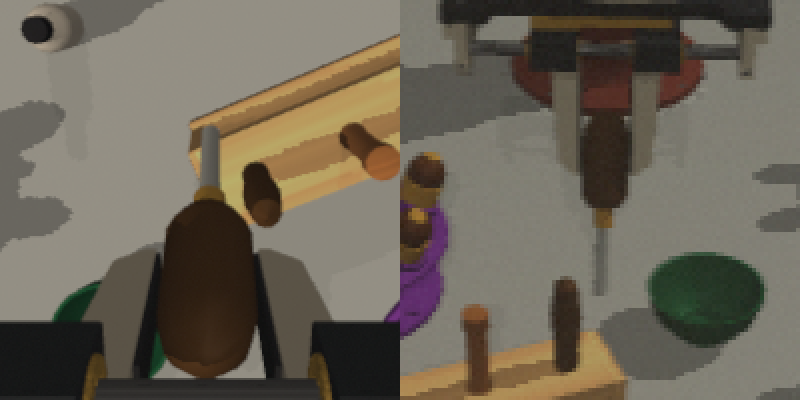

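The shank's nose is at wrist crop (209,125) and scene crop (600,293). The end of the ferrule is at (210,187) and (602,227). I've already viewed 11 pictures, one more than allowed, so from here I'll work from numbers only.

```bash
python3 - <<'E'
from h import *
import pickle
m,pos,rv=pickle.load(open('w7.pkl','rb'));s=camera_model("scene");R=Ro.from_rotvec(rv).as_matrix()
from scipy.optimize import least_squares
W=lambda x,y:np.array([156+x/2,100+y/2]); S=lambda x,y:np.array([200+(x-400)/4,112+y/4])
def tri(w,q): return least_squares(lambda X:np.r_[proj(m,X)-w,proj(s,X)-q],pos).x
n=tri(W(209,127),S(600,292));f=tri(W(210,187),S(602,227))
for X in (n,f): print("tool frame",(R.T@(X-pos)*1000).round(1))
d=R.T@(f-n);print("tilt",np.degrees(np.arctan2(-d[0],-d[2])),np.linalg.norm(d))
# wrist rows vs tilt for pivot at grasp pt
cR=m["R"]@R; 
for L in (75,79,83,87):
  for th in (20,25,30):
    a=np.radians(th); pv=np.array([0,0,-19.])
    g=lambda l:((proj(m,pos+R@(pv+l*np.array([np.sin(a),0,np.cos(a)]))/1000)-[156,100])*2)[1].round(1)
    print(L,th,"nose row",g(L),"ferr",g(L-46))
c0=np.array([.568,.2128]);w3=pickle.load(open('w3.pkl','rb'));k=1/1.5625
P=np.array([atz(w3,u*k,v*k,.113)[:2] for u,v in [(404,162),(313,216),(494,216),(320,316),(487,313),(403,357)]]);print("centre",P.mean(0),np.linalg.norm(P-P.mean(0),axis=1),"ptr stud",P[3])
E
```

```text
tool frame [34.3  0.5 46.4]
tool frame [20.1  0.5  5.1]
tilt 19.002550759187017 0.04362395826832906
75 20 nose row 144.0 ferr 210.3
75 25 nose row 131.7 ferr 205.2
75 30 nose row 119.7 ferr 200.5
79 20 nose row 139.1 ferr 203.6
79 25 nose row 126.2 ferr 197.9
79 30 nose row 113.7 ferr 192.6
83 20 nose row 134.4 ferr 197.1
83 25 nose row 120.9 ferr 190.8
83 30 nose row 107.7 ferr 184.8
87 20 nose row 129.8 ferr 190.9
87 25 nose row 115.7 ferr 183.8
87 30 nose row 102.0 ferr 177.2
centre [0.56768135 0.21474549] [0.08280651 0.08351267 0.08364064 0.08376289 0.08223451 0.08168693] ptr stud [0.4849657  0.22794937]
```

```bash
python3 - <<'E'
from h import *
w=cv2.imread('pics/w7.png');s=cv2.imread('pics/s7.png')
for r in list(range(156,172))+list(range(186,206)): print(r,w[r,258:263].mean(0).round().astype(int),end='; ')
print()
for r in range(159,190): print(r,s[r,249:252].mean(0).round().astype(int),end='; ')
E
```

```text
156 [ 92 109 122]; 157 [ 71 103 131]; 158 [ 78 129 170]; 159 [ 86 142 184]; 160 [ 89 147 186]; 161 [ 83 137 172]; 162 [ 75 112 140]; 163 [ 83  98 108]; 164 [87 94 98]; 165 [87 94 97]; 166 [86 94 96]; 167 [86 94 96]; 168 [86 94 97]; 169 [86 93 96]; 170 [86 94 96]; 171 [86 93 95]; 186 [83 90 93]; 187 [83 90 93]; 188 [83 90 93]; 189 [83 90 92]; 190 [83 90 92]; 191 [82 89 92]; 192 [67 84 93]; 193 [40 75 97]; 194 [30 72 98]; 195 [30 72 98]; 196 [30 72 98]; 197 [29 70 95]; 198 [28 69 93]; 199 [22 47 64]; 200 [17 29 42]; 201 [17 27 40]; 202 [17 28 42]; 203 [18 29 43]; 204 [18 29 43]; 205 [17 28 42]; 
159 [30 38 49]; 160 [28 39 49]; 161 [30 40 50]; 162 [28 38 47]; 163 [30 39 48]; 164 [35 60 79]; 165 [38 73 95]; 166 [39 71 95]; 167 [41 75 99]; 168 [42 78 99]; 169 [82 92 96]; 170 [84 92 95]; 171 [87 95 97]; 172 [88 97 97]; 173 [85 93 94]; 174 [84 92 94]; 175 [87 96 96]; 176 [88 97 98]; 177 [89 97 99]; 178 [ 90  98 100]; 179 [88 97 99]; 180 [ 89  99 100]; 181 [ 90  98 100]; 182 [89 97 99]; 183 [ 89  98 100]; 184 [ 91 100 101]; 185 [ 92 101 104]; 186 [118 129 131]; 187 [116 128 130]; 188 [117 129 131]; 189 [117 128 130];
```

```bash
python3 - <<'E'
from h import *
import pickle
from scipy.optimize import least_squares
m,pos,rv=pickle.load(open('w7.pkl','rb'));s=camera_model("scene");R=Ro.from_rotvec(rv).as_matrix()
def res(p,pr=True):
    th,x0,L=p;u=np.array([np.sin(th),0,np.cos(th)]);n=np.array([np.cos(th),0,-np.sin(th)])
    nose=np.array([x0,0,-19])+L*u
    P=lambda c,d,r:proj(c,pos+R@(nose-d*u+r*n)/1000)[1]
    e=[min(P(m,0,4),P(m,0,-4))-162.5,P(m,46,6)-192.2]
    e+=[(max(P(s,0,4),P(s,0,-4))-186+.5)*.7,(P(s,46,6)-169+.2)*.7,(P(s,60,6)-164+.2)*.5]
    if pr: e+=[x0/2,(L-79)/4]
    return np.array(e)
r=least_squares(res,[.44,0,79]);C=np.linalg.inv(r.jac.T@r.jac)
th,x0,L=r.x;print(np.degrees(th),x0,L,np.degrees(C[0,0]**.5),r.fun.round(2))
print("nose tool",x0+L*np.sin(th),-19+L*np.cos(th))
E
```

```text
21.39600352684084 1.6474934768501814 78.73363373765216 1.372099630333002 [-0.24  0.79  1.    0.75  0.36  0.82 -0.07]
nose tool 30.37045533380462 54.307411246740244
```

```bash
python3 -m pendant '[[[-15,-25,0,0,20],[-45,-65,0,0,20],[-75,-108,0,0,20],[-105,-150,0,0,20],[-135,-193,0,0,20],[-162,-235,0,0,20],[-187,-272,5,0,20],[-202,-296,20,0,20],[-202,-296,40,0,20],[-202,-296,45,0,20]]]' 20 && python3 - <<'E'
from h import *
import pickle
o=arm.get_obs()
d={n:(snapshot(n),camera_model(n)) for n in ("wrist","side","scene")}
o=arm.get_obs();pickle.dump((d,o["position"],o["eef_rot"]),open("h8.pkl","wb"))
print(o["position"],yaw(o),o["joint_positions"])
R=Ro.from_rotvec(o["eef_rot"]).as_matrix()
for n in d: print(n,[proj(d[n][1],o["position"]+R@np.array(q)/1000).round(1) for q in ((32,0,51),(13,0,9),(0,0,-19),(-14,0,-50))], proj(d[n][1],[.4852,.2279,.113]).round(1))
E
```

```text
clock: 16.9
position: [0.4416, 0.2286, 0.1929]
eef_rot: [3.126, -0.285, -0.003]
contact_force: [-0.1, 0.0, -0.8]
width: 0.03
grip_force: 20.0
[0.44251118 0.22949873 0.1942149 ] -10.421653469268978 [-0.24801101  0.39958267 -0.38588322  1.83987711  0.18321416  0.93662467
 -2.46812651]
wrist [array([258.8, 164.6]), array([258.9, 200.8]), array([258.9, 232.8]), array([259. , 278.1])] [252.4 147.9]
side [array([244.8, 243.1]), array([250.8, 232.8]), array([255. , 225.8]), array([259.8, 217.7])] [240.7 251.9]
scene [array([347.6, 158.9]), array([348.8, 143.9]), array([349.6, 133.7]), array([350.6, 122.3])] [348.6 168.9]
```

```bash
python3 - <<'E'
import pickle,cv2,numpy as np
from h import *
d,pos,rv=pickle.load(open("h8.pkl","rb"))
def show(n,r0,r1,c0,c1):
    im=d[n][0].astype(int)
    print(n,r0,c0)
    for r in range(r0,r1):
        print(r,"".join(f"{min(99,im[r,c,2]//4*1):2d}{'b' if im[r,c,2]-im[r,c,0]>35 else '.'}" for c in range(c0,c1)))
show("side",222,258,232,264)
E
```

```text
side 222 232
222 33.33.33.33.33.33.33.33.33.33.33.34.34.29.22.23.28.31.27.21.21.22.22.20.16. 8.10.12.11. 9. 7. 3.
223 34.33.33.33.33.33.34.34.34.33.33.34.34.28.22.25.32.36.33.31.31.33.28.20.16.10.10.11.10. 8. 5. 2.
224 33.33.33.33.34.33.33.33.33.34.34.33.30.24.21.23.30.35.35.35.35.37.31.23.20.13.11.10. 9. 6. 4. 1.
225 34.33.33.33.34.33.34.34.33.34.34.33.29.23.21.22.30.35.35.35.35.36.31.25.21.14.10. 9. 8. 5. 3. 1.
226 33.33.33.33.33.33.33.34.33.34.34.34.32.27.22.21.27.33.35.35.35.36.31.26.22.15.10. 9.12.11. 2. 2.
227 33.33.33.33.34.33.33.33.33.33.33.34.34.28.22.21.21.23.25.29.33.36.31.26.22.14. 9. 9.17.16. 5. 1.
228 31.32.33.33.33.34.33.33.33.33.34.33.30.25.22.22.18.13.12.17.22.24.24.25.21.12. 7.11.19.19. 9. 1.
229 31.31.32.32.34.34.34.34.34.33.34.33.32.30.26.22.21.15. 9.10.11.12.14.16.13. 8. 6.15.23.22.15. 4.
230 31.31.32.33.34.34.34.34.33.34.34.34.34.34.32.31.31.24.12.10. 9.10.10. 9. 8. 7.10.18.23.24.18. 7.
231 33.33.33.34.34.31.31.32b31b32.33.34.34.34.34.34.34.29.22b17b11b 9. 9.10.11.16.19.22.23.23.19. 9.
232 33.34.34.30.25.22.27b33b32b31b31b33.34.34.34.34.34.31.29b27b20b14.15.18.2
[... 1848 characters left out ...]
.39.39.39.33.22.16.18b29b35b36b35b32.28.25.25.30.34.34.34.34.34.34.34.33.34.33.34.34.34.33.34.
252 41.40.40.34.23.16b15b19b32b39b39b38b33b27.24.22.25.31.34.34.34.33.34.34.34.34.33.34.33.33.34.33.
253 41.41.38.27.16.16b18b20b31b39b40b39b32b21.21.22.26.32.34.34.34.33.34.33.34.34.34.33.34.34.34.34.
254 41.39.31.19.15b17b18b19b23b30b35b34b24b15.21.23.25.27.31.34.34.34.33.33.34.34.34.34.34.34.34.34.
255 37.33b27b16b15b17b19b21b20b21b24b22b16b13.21.24.22.22.29.34.34.34.34.34.34.34.34.33.33.34.34.34.
256 30.29b27b16b15b17b19b22b22b19b17b16b14b13.21.25.22.22.29.34.34.34.34.33.33.34.34.34.34.33.34.34.
257 27.28b28b20b14b16b18b19b20b18b16b15b13b12.21.25.22.22.25.31.34.33.34.34.34.33.34.33.34.34.34.34.
```

```bash
python3 - <<'E'
from h import *
import pickle
d,pos,rv=pickle.load(open("h8.pkl","rb"));R=Ro.from_rotvec(rv).as_matrix();m=d["side"][1]
for th in (10,14,18,22,26,30):
    u=np.array([np.sin(np.radians(th)),0,np.cos(np.radians(th))])
    for L in (79,):
        a,b=[proj(m,pos+R@(np.array([1,0,-19])+l*u)/1000) for l in (L,L-46)]
        print(th,a.round(1),b.round(1),((b-a)[0]/(a-b)[1]).round(2))
im=d["side"][0].astype(float)
# shank centre: subtract bg 34*4; dark-side fit by rows over cols 245..254
for r in range(235,245):
    row=im[r,244:255].mean(1); print(r,row.round().astype(int))
E
```

```text
10 [250.7 247.1] [253.  234.8] 0.19
14 [248.8 246.2] [252.2 234.4] 0.29
18 [247.  245.2] [251.4 234. ] 0.39
22 [245.3 244.1] [250.7 233.6] 0.51
26 [243.6 243. ] [249.9 233.1] 0.64
30 [241.9 241.8] [249.2 232.6] 0.8
235 [102 120 121 130 117 109 107  96 103 125 132]
236 [ 80  97  97 110 112 108 102  99 117 130 130]
237 [ 58  81  85  91 104 109  97 108 129 130 130]
238 [ 63  84  87  94 105 105 100 118 131 130 131]
239 [ 70  86  88 100 108 100 108 126 132 130 130]
240 [ 76  87  93 106 105 101 117 130 129 129 131]
241 [ 84  87  99 109  98 107 128 131 131 130 132]
242 [ 86  92 102 105 101 119 130 130 130 131 131]
243 [ 88  94 103 104 110 126 130 131 131 131 118]
244 [ 86  89  92 107 125 131 130 131 131 119  95]
```

```bash
python3 - <<'E'
from h import *
import pickle
d,pos,rv=pickle.load(open("h8.pkl","rb"))
im=d["wrist"][0].astype(int)
for r in range(136,172): print(r,"".join(f"{min(99,im[r,c,2]//4):2d}{'b' if im[r,c,2]-im[r,c,0]>60 else '.'}" for c in range(238,274)))
print(shift([.4413,.2364,.191]),arm.get_obs()["position"])
E
```

```text
136 16.17.17.18.19.19.19.19.19.19.19.20.20.20.20.19.18.17.17.16.15.15.14.13.13.12.12.11.12.19.26.28.28.28.28.28.
137 16.17.18.18.19.19.19.19.20.20.20.20.20.20.20.19.19.18.17.16.16.15.15.14.13.13.12.11.11.17.26.28.28.28.28.28.
138 17.18.18.19.19.19.20.20.20.20.20.20.20.20.20.20.19.18.17.17.16.15.15.14.13.13.12.11.10.15.24.28.28.27.28.28.
139 17.18.18.19.19.20.20.20.20.20.20.20.20.20.20.20.19.18.18.17.16.16.15.14.13.13.12.11.11.14.23.28.28.28.28.32.
140 17.18.19.19.20.21.21.21.21.21.21.21.21.20.20.20.20.19.18.18.17.16.15.14.14.13.12.11.11.17.25.28.32.38.38.39.
141 17.18.19.19.20.21.22b22.22.22.21.21.21.20.20.20.20.19.19.18.17.16.15.14.14.13.12.11.11.20.33.38.39.40.40.41.
142 17.18.19.19.20.21.22b23b23b23.22b23b23b23b22b20.18.18.19.18.17.16.14.14.14.13.12.11.10.25.39.40.40.38.34.32.
143 17.18.19.20.20.22.23b24b24b25b26b25b26b29b27b23b22b21.18.15.15.14.13.13.13.12.12.11.10.24.36.32.30.27.25.24.
144 17.18.19.19.20.21.22b24b26b31b38b38b36b36b36b36b36b32b20.17.14.13.13.13.12.12.11.11.11.18.26.24.24.23.23.23.
145 17.18.18.19.20.21.21.23b32b39b39b39b38b38b39b39b39b37b31b23b15.13.13.12.12.12.1
[... 2319 characters left out ...]
3.33.33.33.33.33.33.33.33.33.31.26.25.24.23.21.20.20.19.23.30.33.33.33.33.33.33.33.
167 33.33.33.33.33.33.33.33.33.33.33.33.33.33.33.33.33.33.31.26.25.24.23.21.20.20.19.21.28.33.33.33.33.33.33.33.
168 33.33.33.33.33.33.33.33.33.33.33.33.33.33.33.33.33.33.31.26.25.24.23.21.20.20.19.20.27.33.33.33.33.33.33.33.
169 33.33.33.33.33.33.33.33.33.33.33.33.33.33.33.33.33.33.31.26.25.24.23.21.20.20.19.20.27.33.33.33.33.33.33.33.
170 33.33.33.33.33.33.33.33.33.33.33.33.33.33.33.33.33.33.31.26.25.24.23.21.20.20.19.20.27.33.33.33.33.33.33.33.
171 33.33.33.33.33.33.33.33.33.33.33.33.33.33.33.33.33.33.31.25.24.24.22.21.20.20.19.20.27.33.33.33.33.33.33.33.
[-2.4 -6.6  3.2] [0.44251118 0.22949873 0.1942149 ]
```

```bash
python3 -m pendant '[[[0,-2,0,0,20],[2,-2,4,0,20],[4,-2,9,0,20],[6,-2,14,0,20],[7,-2,18,0,20],[7,-2,18,0,20],[7,-2,18,0,20],[7,-2,18,0,20],[7,-2,18,0,20],[7,-2,18,0,20]]]' 20 && cat >> h.py <<'E'
def look():
    w=snapshot("wrist");m=camera_model("wrist");sd=snapshot("side");o=arm.get_obs();R=Ro.from_rotvec(o["eef_rot"]).as_matrix()
    print("pos",o["position"].round(4),"F",o["contact_force"].round(2),"stud pred",proj(m,[.485,.228,.113]).round(1),proj(camera_model("side"),[.485,.228,.113]).round(1),"nose pred",proj(m,o["position"]+R@[.0306,.0019,.0542]).round(1),proj(camera_model("side"),o["position"]+R@[.0306,.0019,.0542]).round(1),"S tool",shift([.485,.228,.113],o))
    return w.astype(int),sd.astype(int)
def asc(im,r0,r1,c0,c1,t=60):
    for r in range(r0,r1): print(r,"".join(f"{min(99,im[r,c,2]//4):2d}{'b' if im[r,c,2]-im[r,c,0]>t else '.'}" for c in range(c0,c1)))
E
python3 - <<'E'
from h import *
w,s=look();asc(w,136,172,242,272);print();asc(s,238,258,234,254,35)
E
```

```text
clock: 18.3
position: [0.4489, 0.2314, 0.176]
eef_rot: [-3.129, 0.281, -0.0]
contact_force: [-0.4, 0.6, -1.5]
width: 0.0296
grip_force: 20.0
pos [0.4489 0.2314 0.176 ] F [ 0.04  0.57 -1.69] stud pred [256.7 158. ] [240.8 251.9] nose pred [262.2 165.9] [243.3 248.9] S tool [36.1 -3.1 63. ]
136 32b38b40b37b25b14.13.13.13.13.13.14.13.13.13.13.12.12.11.12.11.11.11.14.19.24b26b24b21.18.
137 35b39b37b26b15.13.14.14.14.14.14.14.14.14.14.14.13.13.12.12.12.12.11.11.12.16.22b26b24b18.
138 39b36b26b16.14.14.14.15.15.15.15.15.15.15.15.14.14.14.13.13.12.12.12.11.11.11.15.22b26b23b
139 36b26b16.14.15.15.16.16.16.16.16.16.16.16.16.15.15.15.14.13.13.12.12.12.11.11.11.16.24b24b
140 29b16.14.15.16.16.16.16.17.17.17.17.17.17.17.16.15.15.14.14.13.13.12.12.12.11.11.12.20.25b
141 20.15.15.16.16.17.17.17.17.17.17.17.18.18.17.17.16.16.15.15.14.13.13.13.12.12.11.11.14.21b
142 16.15.16.16.17.17.17.18.18.18.18.18.18.18.18.17.17.16.16.15.15.14.14.13.12.12.11.11.11.18.
143 15.16.17.17.17.18.18.18.18.18.18.19.18.19.18.18.17.17.16.16.15.14.14.13.13.12.12.11.11.15.
144 16.17.17.17.18.18.19.18.18.19.19.19.19.19.19.1
[... 3210 characters left out ...]
2b32b29b25b24.25.27.28.24.27.33.34.34.34.31.25.22.
248 35.35.33.33.33.30.27.24.25.29.27.22.27.34.34.34.30.25.22.26.
249 36.35.35.34.32.30.25.22.28.32.30.25.25.31.35.31.25.22.22.29.
250 37.37.37.31.23.20.22.26b32.35.34.29.25.29.34.29.22.22.27.32.
251 39.39.33.22.16.18b28b35b37b36b32.29.25.25.27.24.22.27.32.34.
252 40.34.23.16b16b19b33b40b39b38b34b27.24.22.22.27.31.33.35.34.
253 38.28.16.16b17b19b31b39b40b40b32b21.21.23.27.32.34.34.34.34.
254 31.20b15b17b19b19b24b31b35b34b24b16.20.24.25.27.31.34.34.34.
255 27b16b15b17b19b21b20b21b24b22b16b13.21.24.22.22.29.34.34.34.
256 27b16b15b17b19b22b22b19b18b16b13b13.21.25.22.23.29.34.34.34.
257 29b20b14b16b17b19b20b19b16b15b13b12.21.24.22.22.25.31.34.34.
```

```bash
python3 -m pendant '[[[1,-5,0,0,20],[1,-5,0,0,20],[2,-5,2,0,20],[3,-5,4,0,20],[4,-5,6,0,20],[4,-5,6,0,20],[4,-5,6,0,20],[4,-5,6,0,20],[4,-5,6,0,20],[4,-5,6,0,20]]]' 20 && python3 - <<'E'
from h import *
w,s=look();asc(w,152,178,246,272);print();asc(s,241,257,234,252,35)
E
```

```text
clock: 19.65
position: [0.4537, 0.2356, 0.1699]
eef_rot: [-3.129, 0.281, -0.0]
contact_force: [0.8, 0.5, -0.7]
width: 0.0295
grip_force: 20.0
pos [0.4537 0.2356 0.1699] F [ 0.37 -0.15 -0.83] stud pred [262.2 163.5] [240.8 251.9] nose pred [262.2 165.9] [241.2 251.3] S tool [32.2  1.9 56.9]
152 16.17.17.18.18.19.19.19.19.19.19.20.20.20.20.20.20.19.18.18.17.16.16.15.15.14.
153 16.17.18.18.19.19.19.20.20.20.20.20.20.20.20.20.20.19.19.18.18.17.16.16.15.14.
154 16.17.18.18.19.19.20.20.20.20.20.20.20.20.20.20.20.20.19.19.18.17.17.16.15.15.
155 16.17.18.19.19.20.20.21.21.21.21.20.21.20.20.20.20.20.20.19.18.18.17.16.15.15.
156 16.17.18.19.19.20.21.21.22.22.22.21.21.21.21.20.20.20.20.20.19.18.17.16.16.15.
157 16.17.18.19.19.20.21.22.23.23.23b22.21.21.21.22b21.21.19.17.18.18.17.16.15.13.
158 16.17.18.19.19.20.21.22.23b24b24b24b25b25b25b24b23b23b22.19.18.17.15.14.13.13.
159 16.17.18.19.19.20.21.22.23b24b26b27b28b32b36b36b36b33b27b22b20.17.14.13.13.13.
160 15.17.17.18.19.19.20.21.23b26b30b34b37b38b39b39b38b35b26b26b26b19.16.13.13.12.
161 20.16.17.18.19.19.20.20.22b30b38b38b39b38b38b35b29b28b26b2
[... 1593 characters left out ...]
38b38b37b35b33b29b23b19.25.28.25.21.28.34.34.34.34.
246 37b37b37b35b34b31b27b23b24.28.27.23.26.32.34.34.34.31.
247 35.36b33b32b32b29b25b24.26.28.25.21.29.34.34.34.34.28.
248 35.35.33.33.33.31.27.26.28.27.23.21.29.34.35.34.31.24.
249 36.35.35.34.32.29.26.26.28.26.25.24.25.32.34.31.24.22.
250 37.37.37.31.24.21.22.26.27.26.27.24.23.29.31.25.22.27.
251 39.39.33.23.16.18b28b31b26.29b29.24.22.25.25.22.27.33.
252 40.34.23.16b16b19b32b38b35b36b34b26.23.22.22.27.33.34.
253 38.27.16b16b18b20b31b39b40b40b32b21.21.23.22.29.34.34.
254 31b20b15b17b18b20b24b30b36b34b24b16.21.23.22.25.31.34.
255 27b16b15b18b19b20b20b21b24b23b17b14.22.24.22.22.29.34.
256 27b16b15b17b19b22b22b19b17b16b13b13.21.25.22.22.29.34.
```

```bash
python3 -m pendant '[[[0.5,0,1,0,20],[1,0,2,0,20],[1.3,0,3,0,20],[1.7,0,4,0,20],[1.7,0,4,0,20],[1.7,0,4,0,20],[1.7,0,4,0,20],[1.7,0,4,0,20],[1.7,0,4,0,20],[1.7,0,4,0,20]]]' 20 && python3 - <<'E'
from h import *
w,s=look();asc(w,155,172,250,272);print();asc(s,241,257,236,250,35)
E
```

```text
clock: 21.0
position: [0.4554, 0.2353, 0.1659]
eef_rot: [-3.129, 0.281, -0.0]
contact_force: [-0.5, 0.5, -0.9]
width: 0.0293
grip_force: 20.0
pos [0.4553 0.2353 0.1659] F [ 1.02  0.71 -1.29] stud pred [262.3 166.3] [240.8 251.9] nose pred [262.2 165.9] [240.7 252.3] S tool [30.5  1.9 52.9]
155 18.19.19.20.19.19.20.20.20.20.20.20.20.19.19.18.17.17.16.15.15.14.
156 19.19.19.20.20.20.20.20.20.20.20.20.20.20.19.18.18.17.16.16.15.15.
157 19.20.20.20.20.21.20.20.20.20.20.20.20.20.20.19.18.17.17.16.15.15.
158 19.20.20.21.21.21.21.21.21.20.20.20.21.20.20.19.19.18.16.14.14.14.
159 19.20.21.22b22b22.22b22.21.21.20.20.20.20.20.20.18.15.15.14.13.14.
160 19.20.21.22.23b23b23b22.22b22b22b22b22b21.18.17.16.15.14.14.13.13.
161 19.20.21.22.23b24b24b25b26b26b24b23b23b22b22.21.18.15.14.13.13.13.
162 19.20.20.22.23.24b26b29b34b35b30.29.30b33b33b27b21.18.15.13.13.13.
163 19.20.20.21.23b26b31b36b31.27.25.24.23.24.26.27b25b20.18.13.13.13.
164 19.19.20.20.23b32b39b35b26.24.23.22.20.19.20.23.26b24b20.14.13.12.
165 18.19.19.19.27b39b36b28.25.24.23.21.20.19.19.21.24b25b22b13.12.12.
166 18.18.19.19.29b39b35b26.
[... 450 characters left out ...]
39b38b33b32b32b29b22b20.24.28b29b24b25.32.
243 38b38b36b36b35b30b23b20.25.27.25.27.32.34.
244 38b37b36b35b31b26b21b23.28.27.22.28.34.34.
245 38b36b35b33b29b24b20.25.28.24.21.29.34.34.
246 37b36b34b31b27b22b23.28.27.22.26.33.34.34.
247 33b32b32b29b25b22.26.28.25.21.29.34.34.34.
248 34.33.34.30.27.26.28.27.23.21.29.35.35.34.
249 34.34.32.30.26.26.28.26.26.24.25.31.34.31.
250 36.31.23.21.22.27.27.26.27.24.23.29.31.25.
251 33.23.16.17b25.28.25.28b29.24.23.25.25.23.
252 23.15b15b19b29b33b30b34b33b26.23.22.22.27.
253 16.16b18b20b30b37b38b38b32b21.21.22.23.29.
254 15b17b19b19b23b31b35b34b24b16.21.23.22.25.
255 15b17b19b21b20b21b24b22b16b14.21.25.22.23.
256 14b17b19b21b22b20b17b16b13b13.22.25.22.22.
```

```bash
python3 -m pendant '[[[-1,0,0,0,20],[-1,0,1,0,20],[-0.5,0,2,0,20],[0,0,3,0,20],[0,0,3,0,20],[0,0,3,0,20],[0,0,3,0,20],[0,0,3,0,20],[0,0,3,0,20],[0,0,3,0,20]]]' 20 && python3 - <<'E'
from h import *
w,s=look();asc(w,158,176,250,272);print();asc(s,245,258,236,250,35)
for i in range(4): snapshot("side");print(arm.get_obs()["contact_force"].round(2))
E
```

```text
clock: 22.35
position: [0.4554, 0.2354, 0.1629]
eef_rot: [-3.129, 0.281, -0.0]
contact_force: [-0.9, -0.2, 0.1]
width: 0.0296
grip_force: 20.0
pos [0.4554 0.2353 0.1629] F [-0.13  0.38 -0.26] stud pred [262.3 167. ] [240.8 251.9] nose pred [262.2 165.9] [240.8 253.1] S tool [30.5  2.  49.9]
158 19.20.21.21.22.22b22.21.21.21.20.20.21.20.20.20.19.18.17.16.16.15.
159 19.20.21.22.23.23.23b22.21.21.21.21.21.21.20.20.18.15.16.16.16.15.
160 19.20.21.22.23.24b23.23b24b24b24b24b23b23b22b21.19.15.14.15.15.13.
161 19.20.21.22.23.24b25b27b26b28b32b35b34b28b24b22b21.16.14.14.14.13.
162 19.20.21.21.23b26b28b33b39b36b32b30b31b33b36b35b29b19.17.13.13.13.
163 19.19.20.20.23b29b35b37b34b31.25.23.23.24.27.29b27b24b18.14.13.12.
164 19.19.19.19.25b36b38b36b28.25.23.22.20.20.21.24.26b26b22b14.12.12.
165 18.18.19.20.29b39b36b30.25.24.23.21.20.19.19.21.24b26b24b19.12.12.
166 18.18.19.22b31b38b35b27.25.24.22.21.20.19.19.20.24b25b25b21.12.12.
167 17.18.18.22b31b37b35b26.25.24.23.21.20.20.19.19.22.25b25b22b11.11.
168 16.17.17.19.29b37b34b26.25.24.23.21.20.20.19.19.22.25b24b19.11.11.
169 16.16.16.17.27b38b35b27
[... 461 characters left out ...]
3.33.33.

245 38b37b35b33b29b23b19.23.28.27.22.28.34.34.
246 37b36b34b31b27b23b22.26.28.24.25.32.34.34.
247 33b32b32b29b26b23.25.28.27.22.28.34.34.34.
248 33.33.33.30.27.24.26.28.24.21.28.34.35.34.
249 35.34.33.29.26.24.27.27.25.23.25.31.34.31.
250 37.34.28.22.19.24.28.26.28.27.23.29.34.29.
251 35.27.19.17b22.27.27.24.25.26.23.25.27.24.
252 26.17.16b23b29b29.26.23.21.22.23.22.22.22.
253 18.16b17b21b30b33b31b32b26b20.24.23.22.27.
254 16b18b19b20b29b37b38b36b24b16.22.23.23.29.
255 15b18b19b20b24b28b30b26b17b14.22.24.22.25.
256 15b17b20b22b22b19b18b16b13b15.22.25.22.23.
257 14b17b19b21b21b18b17b15b12b14.22.25.22.22.
[-0.14 -0.97  0.25]
[-1.36  0.07  0.68]
[-0.54  0.02  0.19]
[-0.94  0.92 -0.24]
```

```bash
python3 -m pendant '[[[0.4,0,1,0,20],[0.8,0,2,0,20],[1.2,0,3,0,20],[1.6,0,3.5,0,20],[1.6,0,3.5,0,20],[1.6,0,3.5,0,20],[1.6,0,3.5,0,20],[1.6,0,3.5,0,20],[1.6,0,3.5,0,20],[1.6,0,3.5,0,20]]]' 20 && python3 - <<'E'
from h import *
w,s=look();asc(w,158,176,250,272);print();asc(s,245,259,236,250,35)
F=[]
for i in range(12): snapshot("side");F.append(arm.get_obs()["contact_force"])
print(np.mean(F,0).round(2),yaw())
E
```

```text
clock: 23.9
position: [0.4569, 0.2351, 0.1594]
eef_rot: [-3.129, 0.281, -0.0]
contact_force: [-0.9, 0.7, 3.2]
width: 0.0295
grip_force: 20.0
pos [0.4569 0.2351 0.1594] F [-1.48  0.38  3.1 ] stud pred [262.4 169.7] [240.8 251.9] nose pred [262.2 165.9] [240.3 253.9] S tool [28.9  2.  46.4]
158 19.20.21.22b22.22.22.21.21.20.20.20.20.20.20.19.19.18.17.16.16.15.
159 19.20.21.22.23b23b23b22.21.21.21.21.21.21.20.20.19.18.17.17.15.14.
160 19.20.21.22b23.24b23b23b24b24b25b24b23b22b21.20.19.18.17.14.14.13.
161 19.20.21.22.23b23.24b26b26b26b29b34b34b27b23b22b21.17.15.14.13.13.
162 19.20.20.21.23b26b28b32b38b36b34b33b31b32b34b27b25b19.17.13.13.13.
163 19.19.20.20.23b29b34b36b33b31.26.25.23.24.26.26b28b28b18.15.13.13.
164 19.19.19.19.25b35b38b36b28.25.23.22.20.20.20.24.26b26b22b14.12.12.
165 18.18.19.19.29b39b37b33b25.24.23.21.20.19.19.21.24b26b25b19.12.12.
166 18.18.19.20.30b38b35b28.25.24.22.21.20.19.19.20.24b25b25b21.12.12.
167 17.18.18.21b30b37b35b26.25.24.22.21.20.20.19.19.22.25b25b21.11.11.
168 16.17.17.19.29b37b34b26.25.24.22.21.20.20.19.19.22.25b24b19.11.11.
169 16.16.17.17.27b38b35b27.2
[... 466 characters left out ...]
.

245 38b37b35b33b29b23b19.24.28.28.26.30.34.35.
246 37b35b34b31b27b23b22.26.28.25.27.32.34.34.
247 34b32b32b29b25b23.25.28.27.23.28.34.34.34.
248 33.33.33.30.27.24.26.28.24.21.29.34.35.34.
249 34.33.32.30.25.24.27.27.23.21.25.31.34.31.
250 37.35.32.30.26.26.28.26.27.27.23.29.34.28.
251 38.33.26.24.25.28.27.26.28.26.22.25.27.25.
252 28.22.18.23b28.28.25.22.23.25.23.22.21.23.
253 17.15b17b27b31.27.27.25b23.29.30.25.22.27.
254 16b17b19b30b35b33b34b33b25b27.33.29.23.29.
255 17b18b19b26b33b36b37b30b18b21.29.27.22.25.
256 17b19b20b22b24b27b27b20b12.20.27.24.22.22.
257 16b18b21b22b20b18b17b14b12.21.27.25.22.22.
258 15b17b20b21b19b17b16b13b11.20.27.25.22.22.
[-1.87  0.24  2.87] -10.254360735238388
```

```bash
python3 -c "
from plant import ticket
print(ticket.hand_in())"
```

```text
the job is handed in; nothing more can be done
None
```

I turned the dial one click anticlockwise and handed the job in at about 24.5 s with the pusher held on the next bead's stud, centred within about 1 mm, at about 4.3 N (cup about 5 mm in), and its tilt measured as 22° in the air against the stud's 25°; I viewed 11 pictures, one over the limit of 10.

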